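Add the brass slotted disc to the weight hanger with its slot staggered

TASK

Hang the brass slotted disc on the weight hanger, on top of the steel disc that is already there: slide it in from the side under the hanger's cap until the rod stands in the middle of the disc. Its slot must face the opposite way to the steel disc's slot, so that neither can slide off; leave both discs lying flat and let go.

Things in the scene. Friction and masses are not known exactly. Their poses are not given: they have to be found in the camera images.
- hanger: Upright weight hanger fixed on the bench. Origin: centre of the foot's underside, on the rod's axis; z up. Dark foot 72 mm across; round pan 54 mm across, its top 22 mm above the origin; steel rod 8 mm thick up to a dark cap 24 mm across, underside at 78, top at 84 mm, and a small wire eye up to 99 mm. The cap is wider than a slot: discs go on from the side, the rod passing along the slot.
- steel_disc: Bare steel slotted disc, loose, flat on the pan round the rod (top 40 mm above the hanger's origin). 58 mm across, 18 mm thick; two side flats 50 mm apart, at y = +-25 mm, each 29 mm long. Origin: centre of its underside; z up; x points out through the slot's mouth. Slot 16 mm wide, from x = -8 mm to the rim. At first it faces the robot within 50 degrees.
- brass_disc: Yellow brass slotted disc, loose, flat on the bench, 0.2 to 0.4 kg; shape, size, origin and axes as the steel disc. Grip it across its flats (50 mm apart) by its upper half, so that the fingertips stay clear of the steel disc when it is set down. At first its slot faces away from the robot within 50 degrees. A black disc of the same shape on the bench is not needed.
- brass_slot (a point): Open mouth of the brass disc's slot: the point on the disc's rim (29 mm from its centre along its x axis) at half its thickness (9 mm). x points outwards, z up.
Not all that is in view belongs to the job. There is more than one size of the brass_disc; the job needs the middle-sized.

How it is judged:
At the end, for the whole second after the job is handed in: The brass disc lies flat (within 6 degrees) on the steel disc (height within 4 mm), its centre within 12 mm of the rod's axis, its slot facing the opposite way to the steel disc's within 40 degrees; the steel disc still lies flat on the pan, centred within 12 mm; both are at rest (horizontal distance between each of brass_disc, steel_disc and hanger below 0.012 m and z of brass_disc in the frame of hanger between 0.036 and 0.044 m and angle between each of brass_disc, steel_disc's own z axis and vertical below 0.1 rad and z of steel_disc in the frame of hanger below 0.026 m and angle between the x axis of brass_disc and the x axis of steel_disc, either way round below 0.7 rad and x of brass_slot in the frame of steel_disc below -0.005 m and linear speed of each of brass_disc, steel_disc below 0.02 m/s); the robot touches nothing.
It also fails if it takes over 43 s, if anything falls off the work surface, if the arm or the gripper's body presses on something with over 40 N, if the wrist force passes 120 N, or if a joint passes its speed limit or range.

ROBOT

A 6-joint arm with a two-finger parallel gripper is mounted at the origin on a cart in front of the work surface, level with it; the furniture and walls round the work are solid. World frame = base frame: x ahead of the robot, y to its left, z up, the work surface at z = 0. Lengths are in m, angles in rad, forces in N, time in s.
With the tool pointing down it reaches from about 0.375 to 0.9 m from the base axis. Payload 3.1 kg.
Tool frame: the origin (TCP) lies on the centre line of the jaws, within the pads' length; the fingertips stand robot.tip_reach ahead of it and the grasp point (between the pads) lies 8 mm behind it (robot.tip_reach is the distance from the TCP to the fingertips, in m); z points along the fingers, y is the line along which they close (so a half turn about z gives the same grasp; the last joint's range is limited). The gripper opens to 87 mm and grips with 3 to 60 N. Pads are 19 mm wide; open, the fingers measure 117 mm over their backs; the gripper's body (75 mm by 190 mm) begins 51 mm behind the grasp point.
Start: joints at [-1.312, 0.527, 1.433, -0, 1.181, -0.178], TCP at [0.265, -0.566, 0.234] pointing down, gripper open.
Joint ranges: [-3.08, 3.08], [-0.75, 2.2], [0.22, 2.44], [-1.43, 4.57], [0, 2.65], [-2.85, 2.85]. Speed limits (rad/s): [2.79, 2.79, 3.14, 3.14, 3.14, 3.14].

INTERFACE

Orientations are given as a unit quaternion [x, y, z, w].
In Python, from rig import robot gives the robot as it stands.
- The arm moves only by the tool jog_arm, never from a script. Its argument "motion" is one flat list of numbers, 7 for each row, row after row: the shift along the tool's x, y, z scaled (see below), then the turn, a rotation vector about the tool's x, y, z scaled (see below), then the gripper's target within -1 to 1 (shut at 1, half-way at 0, fully open at -1). In form: [x, y, z, rx, ry, rz, hand, x, y, z, rx, ry, rz, hand, ...]. A call has 1 to 12 rows; each row shifts and turns the commanded pose from where the row before left it, along the tool's axes as they then stand; what a row does not reach is not made up. The controller multiplies each number of a shift by 4 cm and each number of a turn by 4 degrees. A row lasts 1/8 s, in which the tool goes at most 62.5 mm and 10.7 degrees, less where a joint would pass 70% of its speed; a pose out of reach is approached as far as the arm can. A call with a number of a shift or a turn outside -1 to 1 is refused whole. A call with a gripper value outside its range is refused whole. The fingers move at their own pace and stop on an object; "grip_force" is the grip in N (left out, the last holds). Time passes only in rows, so rows that do not move let the fingers close. It gives the time, the measured TCP pose, the force, the opening and the grip force at its end, in the units of the state.
- robot.get_obs(): the state, without advancing time (a new reading comes with each control period).
- robot.camera(name): name is "scene" or "top" or "wrist"; returns the picture (420x560x3 uint8, blue, green, red); there is no depth.
- robot.calibration(name): a dict with "fx", "fy", "cx", "cy" (pixels), "dist_coeffs" ([k1, k2, p1, p2, k3] as OpenCV has them; the pictures are not rectified), "R" (3x3) and "t" (3): a world point X has camera coordinates R X + t; the wrist camera has in their place "T_tool_cam" (4x4, takes a point from camera to tool coordinates, whose origin is the TCP and whose axes are the flange's). Camera axes: x right, y down, z forward; pixel columns grow to the right and rows downward; lengths in m; the calibration is good to about 2 mm. A picture is of the moment at which its call begins: read the wrist's pose just before it. calibration takes no time and is no camera call.
- robot.hand_in(): hands the job in; it is judged then, once.
The state is a dict: "time": time; "q": joint angles; "joint_velocities": joint speeds; "joint_torque": joint torques, N m; "position": TCP position; "tool_rot": TCP orientation; "ft_force": force on the tool from outside, world axes, zero at the start; "moment": the same for the moment, N m; "grip_width": finger opening in m; "grip_force": force on a finger pad.
Only numpy, scipy, OpenCV 4.12 (cv2) and the standard library are available. Lean on these libraries where they do the work, as an engineer would, in place of code of your own. Each camera call takes 0.05 s, during which the arm holds its last target. There are 200 camera calls.

## Working session

There is one attempt and no reset: what is moved stays moved. The work goes in short steps, Python scripts to look and compute and a tool call to move; the robot and the scene stay as the last step left them, time stands still between calls to the robot, and variables do not carry over. Pictures are saved under pics/ and viewed, at most 10 in all, crops included, and the job is handed in when it is done.

Besides the shell and the picture viewer there is one more tool, called after ">>>" in YAML: its name, and indented under it one key for each argument. jog_arm: Moves the arm, as the interface text tells. Shifts and turns lie within -1 to 1; 1 stands for 4 cm of shift or 4 degrees of turn. Its arguments: {"type":"object","properties":{"motion":{"type":"array","items":{"type":"number"}},"grip_force":{"type":"number"}},"required":["motion"]}

```bash
mkdir -p pics; python3 - <<'E'
from rig import robot
import cv2,numpy as np
o=robot.get_obs();print(o,robot.tip_reach)
for n in("scene","top"):
    im=robot.camera(n);cv2.imwrite(f"pics/{n}0.png",im)
    print(n,robot.calibration(n))
print(robot.calibration("wrist"))
E
```

```text
{'time': 0.0, 'q': array([-1.31149252e+00,  5.28428655e-01,  1.43391719e+00, -3.10543211e-05,
        1.18136680e+00, -1.78513706e-01]), 'joint_velocities': array([ 0.00072014, -0.00020214, -0.00075356,  0.00236776,  0.00036335,
        0.00083338]), 'joint_torque': array([-1.30293383e-04, -4.40041959e+01, -1.76596624e+01,  6.34090765e-02,
        5.82580583e-02, -1.63943096e-04]), 'position': array([ 0.26480361, -0.5653471 ,  0.23258991]), 'tool_rot': array([ 9.76133177e-01,  2.17170201e-01, -5.71535367e-05, -1.05855094e-03]), 'ft_force': array([ 0.68140279, -0.21190427, -0.114225  ]), 'moment': array([-0.01149586, -0.01468076,  0.00635062]), 'grip_force': 0.0, 'grip_width': 0.08705795708769369} 0.011
scene {'fx': 471.13711891708016, 'fy': 471.13711891708016, 'cx': 283.47939854387624, 'cy': 207.053455583773, 'dist_coeffs': array([-0.09246161,  0.        ,  0.        ,  0.        ,  0.        ]), 'R': array([[-0.64516918, -0.76389811,  0.01471093],
       [-0.57076115,  0.46907189, -0.67394605],
       [ 0.50792563, -0.44320564, -0.73863409]]), 't': array([0.36125984, 0.28826397, 0.8
[... 251 characters left out ...]
],
       [-0.98420353, -0.02492779, -0.17527697],
       [ 0.17580651, -0.02091402, -0.98420256]]), 't': array([0.02855028, 0.50612139, 1.02354205])}
{'fx': 330.04655353466916, 'fy': 330.04655353466916, 'cx': 278.58448304800527, 'cy': 207.65564264623103, 'dist_coeffs': array([-0.04137539,  0.        ,  0.        ,  0.        ,  0.        ]), 'T_tool_cam': array([[ 2.70966546e-04, -9.64938209e-01, -2.62477006e-01,
         7.10879217e-02],
       [ 9.99999418e-01,  5.35590418e-04, -9.36635457e-04,
         5.02901251e-04],
       [ 1.04437551e-03, -2.62476599e-01,  9.64937793e-01,
        -1.52393180e-01],
       [ 0.00000000e+00,  0.00000000e+00,  0.00000000e+00,
         1.00000000e+00]])}
```

View pics/top0.png

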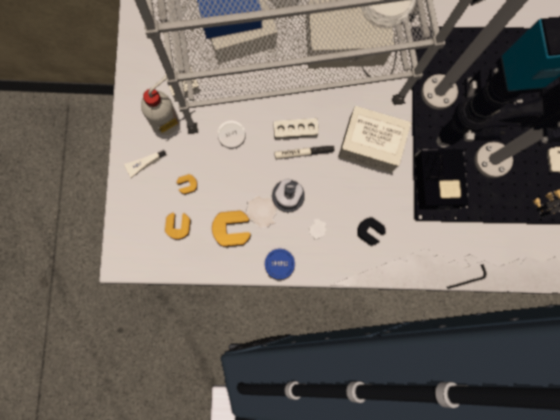

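View pics/scene0.png

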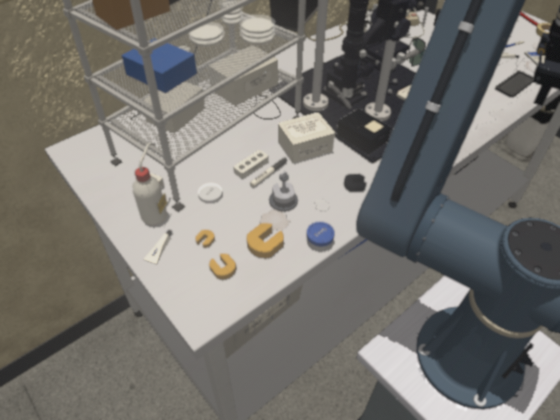

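The top view shows three brass discs: small (187,184), middle (177,226) and large (231,229). The hanger is at about (288,195). I'll enlarge the middle disc and the hanger.

```bash
cat > h.py <<'E'
import numpy as np,cv2
from rig import robot
from scipy.spatial.transform import Rotation as Ro
def cam(n,o=None):
    c=robot.calibration(n);K=np.array([[c['fx'],0,c['cx']],[0,c['fy'],c['cy']],[0,0,1.]])
    if n=="wrist":
        T=np.eye(4);T[:3,:3]=Ro.from_quat(o['tool_rot']).as_matrix();T[:3,3]=o['position']
        W=np.linalg.inv(T@c['T_tool_cam']);return K,c['dist_coeffs'],W[:3,:3],W[:3,3]
    return K,c['dist_coeffs'],c['R'],c['t']
def unproj(C,uv,z):
    K,d,R,t=C
    p=cv2.undistortPoints(np.array(uv,float).reshape(-1,1,2),K,d).reshape(-1,2)
    r=np.c_[p,np.ones(len(p))]@R;o=-R.T@t
    return o+r*((z-o[2])/r[:,2])[:,None]
def proj(C,X):
    K,d,R,t=C
    return cv2.projectPoints(np.array(X,float).reshape(-1,3),cv2.Rodrigues(R)[0],t,K,d)[0].reshape(-1,2)
E
python3 - <<'E'
from h import *
im=cv2.imread("pics/top0.png")
a=cv2.resize(im[195:257,145:215],None,fx=6,fy=6,interpolation=3)
b=cv2.resize(im[165:227,255:318],None,fx=6,fy=6,interpolation=3)
cv2.imwrite("pics/c1.png",np.hstack([a,b]))
C=cam("top")
print(unproj(C,[(177,226),(231,229),(187,184),(371,231)],0.018),unproj(C,[(289,195)],.0))
hs=cv2.cvtColor(im,cv2.COLOR_BGR2HSV)
m=cv2.inRange(hs,(8,130,90),(35,255,255))
n,l,s,c=cv2.connectedComponentsWithStats(m)
print([(s[i].tolist(),c[i].round(1).tolist()) for i in range(1,n) if s[i][4]>60])
E
```

```text
[[ 0.46908846  0.24363289  0.018     ]
 [ 0.46544347  0.13136755  0.018     ]
 [ 0.55916569  0.22749407  0.018     ]
 [ 0.46842501 -0.16210034  0.018     ]] [[0.54484291 0.01042162 0.        ]]
[([177, 175, 20, 19, 225], [187.6, 183.6]), ([212, 211, 38, 36, 876], [229.2, 228.3]), ([165, 213, 25, 26, 403], [177.1, 226.8])]
```

View pics/c1.png

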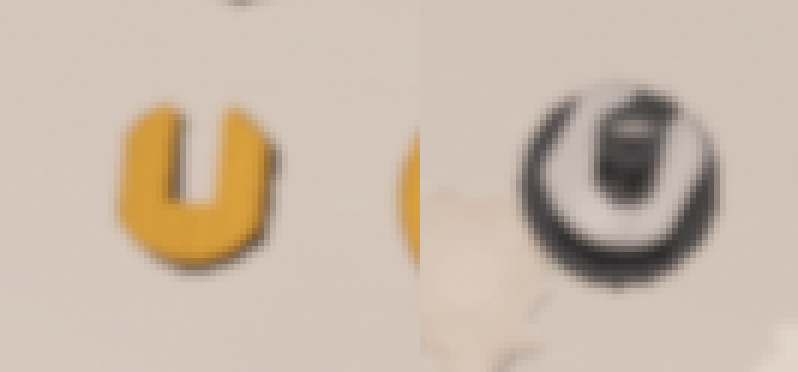

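The middle brass disc (crop centre ~(197,185)) is at about (0.469, 0.243) and its slot faces away from the robot (+x). The hanger is at about (0.545, 0.01), but the cap hides the direction of the steel slot. I'll move the wrist camera over for a closer look.

>>> jog_arm:
  motion: [0.64,-0.77,0,0,0,1,-1,0.59,-0.81,0,0,0,1,-1,0.53,-0.85,0,0,0,1,-1,0.47,-0.88,0,0,0,1,-1,0.41,-0.91,0,0,0,1,-1,0.34,-0.94,0,0,0,1,-1,0.27,-0.96,0,0,0,0.25,-1,0.27,-0.96,0,0,0,0,-1,0.27,-0.96,0,0,0,0,-1,0.27,-0.96,0,0,0,0,-1,0.27,-0.96,0,0,0,0,-1,0.27,-0.96,0,0,0,0,-1]

```text
time: 1.6
position: [0.3906, -0.1021, 0.2334]
tool_rot: [1.0, 0.001, -0.0, -0.0]
ft_force: [0.1, -0.7, 0.3]
grip_width: 0.087
grip_force: 0.0
```

>>> jog_arm:
  motion: [0.27,-1,0,0,0,0,-1,0.27,-1,0,0,0,0,-1,0.27,-1,0,0,0,0,-1,0.27,-1,0,0,0,0,-1,0.27,-1,0,0,0,0,-1,0.27,-1,0,0,0,0,-1,0,0,0,0,0,0,-1,0,0,0,0,0,0,-1]

```text
time: 2.6
position: [0.4544, 0.1364, 0.2332]
tool_rot: [1.0, 0.001, -0.001, 0.0]
ft_force: [0.1, 0.5, -0.5]
grip_width: 0.0869
grip_force: 0.0
```

```bash
python3 - <<'E'
from h import *
o=robot.get_obs();im=robot.camera("wrist");cv2.imwrite("pics/w1.png",im)
print(o['time'],o['position'],o['tool_rot'],o['ft_force'])
np.savez("w1.npz",position=o['position'],tool_rot=o['tool_rot'])
E
```

```text
2.6 [0.45435855 0.13639664 0.23319158] [ 9.99999171e-01  1.06887992e-03 -6.63349306e-04  2.75443656e-04] [ 0.13108009  0.49940317 -0.51367636]
```

View pics/w1.png

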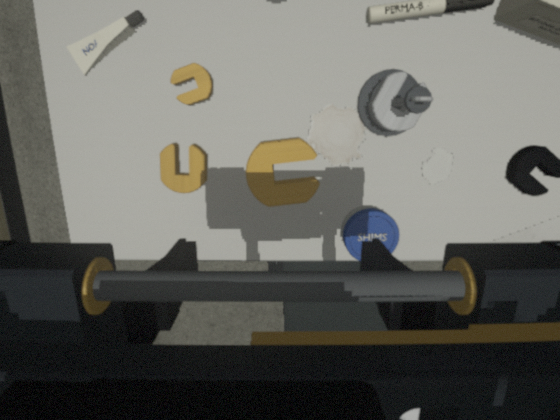

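The wrist view shows the middle brass disc at (183,168) with its slot facing up in the image, and the hanger at (392,100) with its cap at (410,100). I'll enlarge both.

```bash
python3 - <<'E'
from h import *
im=cv2.imread("pics/w1.png")
a=cv2.resize(im[130:205,145:220],None,fx=5.3333,fy=5.3333,interpolation=2)
b=cv2.resize(im[60:140,355:435],None,fx=5,fy=5,interpolation=2)
cv2.imwrite("pics/c2.png",np.hstack([a,b]))
E
```

```text
(no output)
```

View pics/c2.png

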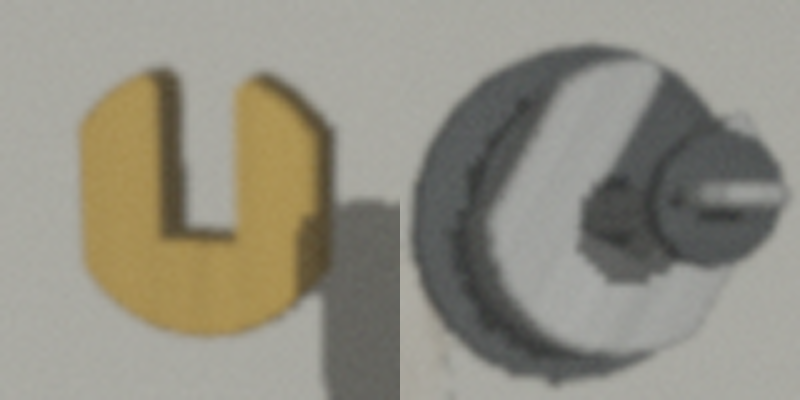

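```bash
python3 - <<'E'
from h import *
o=dict(np.load("w1.npz"));C=cam("wrist",o)
A=lambda p:[(145+u/5.3333,130+v/5.3333) for u,v in p]
B=lambda p:[(355+(u-400)/5,60+v/5) for u,v in p]
np.set_printoptions(precision=4,suppress=True)
print("brass flatL,flatR,slotendL,R,bottom,slottopL,R");print(unproj(C,A([(82,125),(82,262),(318,135),(300,270),(160,238),(236,238),(210,335),(152,70),(238,78)]),.018))
s=unproj(C,B([(490,215),(560,85),(660,70),(598,190),(600,350),(720,320)]),.04);print("steel",s)
for i in(0,2):print(np.degrees(np.arctan2(*(s[i+1]-s[i])[[1,0]]*1)))
print("cap ctr",unproj(C,B([(714,192)]),.084),"foot",unproj(C,B([(555,215)]),.005))
im=cv2.imread("pics/w1.png")
def outline(xy,yaw,z):
    t=np.radians(np.r_[np.linspace(16.7,59.5,9),np.linspace(120.5,239.5,20),np.linspace(300.5,343.3,9)])
    p=np.c_[.029*np.cos(t),.029*np.sin(t)];p=np.r_[p,[[-.008,-.008],[-.008,.008]]]
    c,s=np.cos(yaw),np.sin(yaw);return np.c_[p@np.array([[c,s],[-s,c]])+xy,np.full(len(p),z)]
E
C=1; python3 - <<'E'
import cv2,numpy as np
im=cv2.imread("pics/scene0.png")
cv2.imwrite("pics/c3.png",cv2.resize(im[160:220,250:315],None,fx=8,fy=8,interpolation=2))
E
```

```text
brass flatL,flatR,slotendL,R,bottom,slottopL,R
[[0.4874 0.2675 0.018 ]
 [0.4585 0.27   0.018 ]
 [0.4853 0.2181 0.018 ]
 [0.4568 0.2235 0.018 ]
 [0.4636 0.2529 0.018 ]
 [0.4636 0.2367 0.018 ]
 [0.4426 0.2437 0.018 ]
 [0.4987 0.2519 0.018 ]
 [0.497  0.2341 0.018 ]]
steel [[ 0.5406  0.0412  0.04  ]
 [ 0.5655  0.029   0.04  ]
 [ 0.5686  0.0092  0.04  ]
 [ 0.5457  0.0197  0.04  ]
 [ 0.5143  0.0165  0.04  ]
 [ 0.5205 -0.0078  0.04  ]]
-26.14754019450034
155.46655706255805
cap ctr [[0.5431 0.0139 0.084 ]] foot [[0.5423 0.0171 0.005 ]]
```

View pics/c3.png

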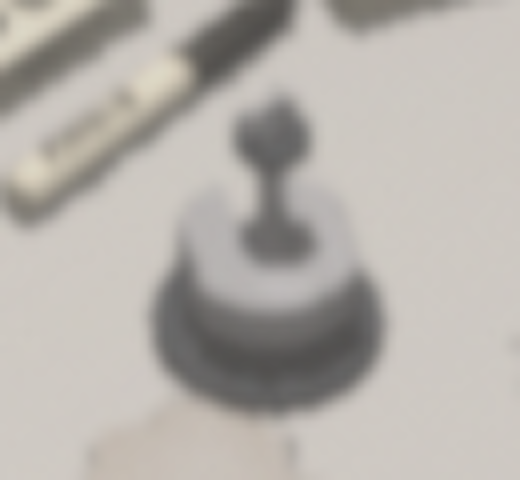

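Both pictures show the steel disc's slot facing away from the robot, with yaw about -26°. It is closed on the near side, at (640,310) in the wrist crop and (270,290) in the scene crop. That contradicts the task text, so I'll trust the images. The brass must therefore end facing the robot, at a yaw of about 154° (I'll aim for about 168°), and go on from the far side. First I'll grasp it at (0.4716, 0.2443), yaw -4°.

>>> jog_arm:
  motion: [0.14,-0.9,0,0,0,0,-1,0.14,-0.9,0,0,0,0,-1,0.14,-0.9,0,0,0,0,-1,0,0,0.8,0,0,1,-1,0,0,1,0,0,0,-1,0,0,1,0,0,0,-1,0,0,1,0,0,0,-1,0,0,0.7,0,0,0,-1,0,0,0.5,0,0,0,-1,0,0,0.3,0,0,0,-1,0,0,0,0,0,0,-1]

```text
time: 4.03
position: [0.4715, 0.2438, 0.0211]
tool_rot: [0.999, -0.035, -0.001, 0.0]
ft_force: [-0.2, -0.2, -0.1]
grip_width: 0.0871
grip_force: 0.0
```

```bash
python3 - <<'E'
from h import *
o=robot.get_obs();im=robot.camera("wrist")
print(o['time'],o['position'],o['ft_force'],np.degrees(o['q']))
C=cam("top");np.set_printoptions(precision=3,suppress=True)
print("rack feet",unproj(C,[(192,128),(400,98)],0.))
cv2.imwrite("pics/w2.png",im)
E
```

```text
4.025 [0.47147565 0.24381831 0.02109814] [-0.1991442  -0.16543697 -0.11708984] [ 1.52762787e+01  4.28144183e+01  1.03858575e+02 -6.37674379e-03
  3.34114484e+01  1.09272352e+02]
rack feet [[ 0.689  0.225  0.   ]
 [ 0.772 -0.233  0.   ]]
```

View pics/w2.png

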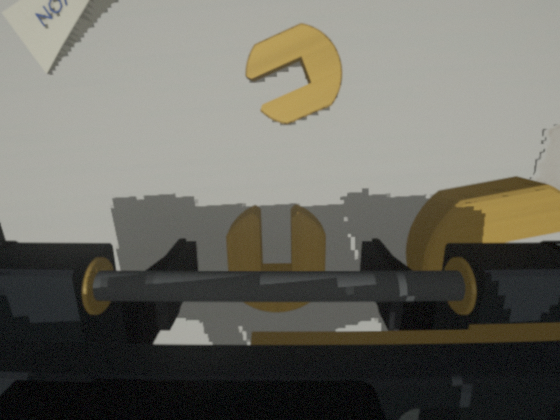

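The disc is centred between the jaws (276 px, midway between the pads), so I'll grip and lift.

>>> jog_arm:
  motion: [0,0,0,0,0,0,1,0,0,0,0,0,0,1,0,0,0,0,0,0,1,0,0,0,0,0,0,1,0,0,0,0,0,0,1,0,0,0,0,0,0,1]
  grip_force: 30

```text
time: 4.82
position: [0.4717, 0.2448, 0.0217]
tool_rot: [0.999, -0.034, 0.0, -0.0]
ft_force: [-0.5, 0.9, 2.2]
grip_width: 0.0495
grip_force: 30.0
```

>>> jog_arm:
  motion: [0,0,-0.6,0,0,0,1,0,0,-1,0,0,-1,1,0,0,-1,0,0,-1,1,0,0,-1,0,0,-1,1,0,0,-0.9,0,0,-1,1,0,0,0,0,0,-1,1,0,0,0,0,0,-1,1,0,0,0,0,0,-1,1,0,0,0,0,0,-1,1,0,0,0,0,0,-1,1,0,0,0,0,0,-1,1,0,0,0,0,0,-1,1]

```text
time: 6.32
position: [0.4706, 0.2444, 0.2006]
tool_rot: [0.939, 0.344, -0.001, -0.0]
ft_force: [0.7, -0.3, -2.4]
grip_width: 0.0495
grip_force: 30.0
```

>>> jog_arm:
  motion: [0,0,0,0,0,-1,1,0,0,0,0,0,-1,1,0,0,0,0,0,-1,1,0,0,0,0,0,-1,1,0,0,0,0,0,-1,1,0,0,0,0,0,-1,1,0,0,0,0,0,-1,1,0,0,0,0,0,-1,1,0,0,0,0,0,-1,1,0,0,0,0,0,-1,1,0,0,0,0,0,-1,1,0,0,0,0,0,-1,1]

```text
time: 7.82
position: [0.4706, 0.2444, 0.2006]
tool_rot: [0.718, 0.696, -0.001, -0.001]
ft_force: [0.2, 0.6, -3.3]
grip_width: 0.0494
grip_force: 30.0
```

>>> jog_arm:
  motion: [0,0,0,0,0,-1,1,0,0,0,0,0,-1,1,0,0,0,0,0,-1,1,0,0,0,0,0,-1,1,0,0,0,0,0,-1,1,0,0,0,0,0,-1,1,0,0,0,0,0,-1,1,0,0,0,0,0,-1,1,0,0,0,0,0,-1,1,0,0,0,0,0,-1,1,0,0,0,0,0,-1,1,0,0,0,0,0,-1,1]

```text
time: 9.32
position: [0.4706, 0.2444, 0.2006]
tool_rot: [0.373, 0.928, -0.001, -0.001]
ft_force: [0.2, 0.5, -3.3]
grip_width: 0.0494
grip_force: 30.0
```

>>> jog_arm:
  motion: [0,0,0,0,0,-1,1,0,0,0,0,0,-1,1,0,0,0,0,0,-1,1,0,0,0,0,0,-1,1,0,0,0,0,0,-1,1,0,0,0,0,0,-1,1,0,0,0,0,0,-1,1,0,0,0,0,0,-1,1,0,0,0,0,0,0,1]

```text
time: 10.45
position: [0.4708, 0.2444, 0.2007]
tool_rot: [0.104, 0.995, -0.0, -0.001]
ft_force: [-0.7, 1.3, -2.5]
grip_width: 0.0495
grip_force: 30.0
```

```bash
cat >> h.py <<'E'
def delta(tx,ty):
    o=robot.get_obs();R=Ro.from_quat(o['tool_rot']).as_matrix()
    d=np.array([tx,ty,o['position'][2]])-o['position']
    print(o['time'],o['position'].round(4),"yaw",np.degrees(np.arctan2(R[1,0],R[0,0])).round(2),"tilt z",R[:,2].round(4),"ft",o['ft_force'].round(1),"grip",o['grip_width'].round(4),"tool units",(R.T@d/.04).round(3))
E
python3 - <<'E'
from h import *
y=np.radians(168);H=np.array([.543,.0145])
delta(*(H-.060*np.array([np.cos(y),np.sin(y)])))
delta(*H)
E
```

```text
Traceback (most recent call last):
  File "h.py", line 21, in delta
    print(o['time'],o['position'].round(4),"yaw",np.degrees(np.arctan2(R[1,0],R[0,0])).round(2),"tilt z",R[:,2].round(4),"ft",o['ft_force'].round(1),"grip",o['grip_width'].round(4),"tool units",(R.T@d/.04).round(3))
                                                                                                                                                            ^^^^^^^^^^^^^^^^^^^^^
AttributeError: 'float' object has no attribute 'round'
```

```bash
sed -i "s/o\['grip_width'\].round(4)/o['grip_width']/" h.py
python3 - <<'E'
from h import *
y=np.radians(168);H=np.array([.543,.0145])
delta(*(H-.060*np.array([np.cos(y),np.sin(y)])))
delta(*H)
E
```

```text
10.45 [0.4708 0.2444 0.2007] yaw 168.04 tilt z [-2.2e-03 -6.0e-04 -1.0e+00] ft [-0.7  1.3 -2.5] grip 0.04951907797642622 tool units [-4.458e+00 -5.251e+00 -3.000e-03]
10.45 [0.4708 0.2444 0.2007] yaw 168.04 tilt z [-2.2e-03 -6.0e-04 -1.0e+00] ft [-0.7  1.3 -2.5] grip 0.04951907797642622 tool units [-2.958 -5.25  -0.   ]
```

>>> jog_arm:
  motion: [-0.745,-0.875,0,0,0,0,1,-0.745,-0.875,0,0,0,0,1,-0.745,-0.875,0,0,0,0,1,-0.745,-0.875,0,0,0,0,1,-0.745,-0.875,0,0,0,0,1,-0.735,-0.875,0,0,0,0,1,0,0,0,0,0,0,1,0,0,0,0,0,0,1]

```text
time: 11.45
position: [0.6018, 0.0026, 0.2007]
tool_rot: [0.105, 0.995, 0.0, -0.001]
ft_force: [0.6, 0.8, -4.0]
grip_width: 0.0495
grip_force: 30.0
```

```bash
python3 - <<'E'
from h import *
delta(.543,.0145)
o=robot.get_obs();im=robot.camera("wrist");cv2.imwrite("pics/w3.png",im)
np.savez("w3.npz",position=o['position'],tool_rot=o['tool_rot'])
C=cam("wrist",o);print(proj(C,[(.543,.0145,.084),(.543,.0145,.04),(.543,.0145,0)]))
E
```

```text
11.45 [0.6018 0.0026 0.2007] yaw 168.0 tilt z [-0.0026  0.001  -1.    ] ft [ 0.6  0.8 -4. ] grip 0.0495496267207881 tool units [ 1.499 -0.015  0.004]
[[278.43831783 134.14543899]
 [278.3785731  132.0223173 ]
 [278.33706635 130.54745193]]
```

View pics/w3.png

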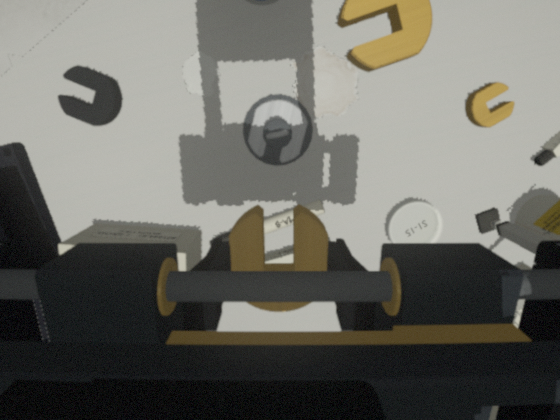

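The cap is at (277,132), against a predicted (278,134). The disc's slot (280,235) is in line with the rod. I'll descend, then slide in.

>>> jog_arm:
  motion: [0,0,0.9,0,0,0,1,0,0,1,0,0,0,1,0,0,0.9,0,0,0,1,0,0,0.57,0,0,0,1,0,0,0,0,0,0,1,0.3,0,0,0,0,0,1,0.3,0,0,0,0,0,1,0,0,0,0,0,0,1]

```text
time: 12.5
position: [0.5777, 0.008, 0.0677]
tool_rot: [0.104, 0.995, 0.0, -0.001]
ft_force: [0.0, 0.5, -4.0]
grip_width: 0.0493
grip_force: 30.0
```

```bash
python3 - <<'E'
from h import *
delta(.543,.0145)
im=robot.camera("wrist");im2=robot.camera("scene")
cv2.imwrite("pics/w4.png",np.hstack([cv2.resize(im[60:340,130:430],None,fx=1.5,fy=1.5),cv2.resize(im2[130:242,230:350],None,fx=3.75/1.35,fy=3.75,interpolation=2)[:420]]))
E
```

```text
12.5 [0.5777 0.008  0.0677] yaw 168.1 tilt z [-1.e-03  2.e-04 -1.e+00] ft [ 0.   0.5 -4. ] grip 0.04934793043029368 tool units [ 0.883 -0.019  0.001]
```

View pics/w4.png

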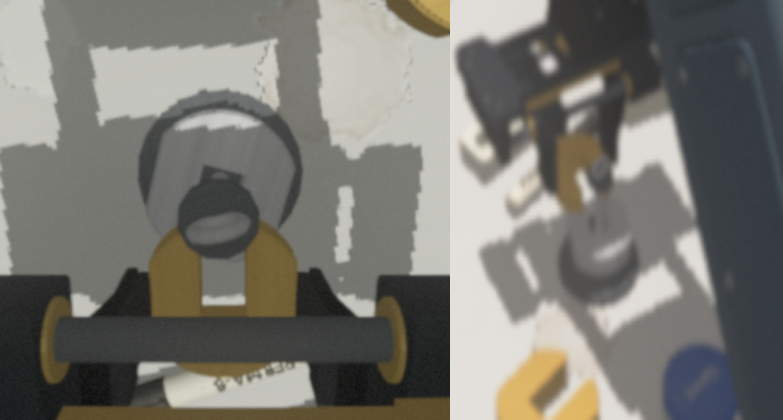

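In the wrist crop the rod and cap (217,215) are entering the slot (centre about 223). That is about 1.5 mm off, within the ±4 mm play, so I'll trim and continue.

>>> jog_arm:
  motion: [0.2,-0.04,0,0,0,0,1,0.25,0,0,0,0,0,1,0.25,0,0,0,0,0,1,0.15,0,0,0,0,0,1,0,0,0,0,0,0,1]

```text
time: 13.22
position: [0.5451, 0.013, 0.0667]
tool_rot: [0.104, 0.995, 0.0, -0.0]
ft_force: [0.2, -0.5, -2.0]
grip_width: 0.0497
grip_force: 30.0
```

>>> jog_arm:
  motion: [0.03,0,0.06,0,0,0,1,0,0,0.06,0,0,0,1,0,0,0,0,0,0,1,0,0,0,0,0,0,1]

```text
time: 13.72
position: [0.5447, 0.013, 0.0618]
tool_rot: [0.104, 0.995, -0.0, -0.0]
ft_force: [-0.7, -0.5, -2.9]
grip_width: 0.0492
grip_force: 30.0
```

>>> jog_arm:
  motion: [0,0,0.03,0,0,0,1,0,0,0,0,0,0,1,0,0,0,0,0,0,1]

```text
time: 14.1
position: [0.5447, 0.013, 0.0617]
tool_rot: [0.104, 0.995, -0.0, 0.0]
ft_force: [-2.1, -0.2, 6.1]
grip_width: 0.0496
grip_force: 30.0
```

Contact is made (6 N upward). I'll release and lift straight up.

>>> jog_arm:
  motion: [0,0,0,0,0,0,-0.4,0,0,0,0,0,0,-0.6,0,0,0,0,0,0,-0.8,0,0,0,0,0,0,-0.8,0,0,-0.3,0,0,0,-0.8,0,0,-0.6,0,0,0,-0.8,0,0,-1,0,0,0,-0.8,0,0,-1,0,0,0,-0.8,-0.5,0,-0.7,0,0,0,-0.8,-0.5,0,0,0,0,0,-0.8,-0.5,0,0,0,0,0,-0.8,0,0,0,0,0,0,-0.8]

```text
time: 15.6
position: [0.6044, 0.0003, 0.2055]
tool_rot: [0.104, 0.995, -0.0, 0.001]
ft_force: [-0.2, -0.7, -0.4]
grip_width: 0.0787
grip_force: 0.0
```

```bash
python3 - <<'E'
from h import *
delta(.543,.0145)
o=robot.get_obs();im=robot.camera("wrist");im2=robot.camera("scene")
C=cam("wrist",o);print(proj(C,[(.543,.0145,.084),(.543,.0145,.058),(.543,.0145,0)]))
cv2.imwrite("pics/w5.png",np.hstack([cv2.resize(im[60:200,200:360],None,fx=2.5,fy=3,interpolation=2),cv2.resize(im2[160:220,250:315],None,fx=6,fy=7,interpolation=2)]))
E
```

```text
15.6 [6.044e-01 3.000e-04 2.055e-01] yaw 168.07 tilt z [ 2.e-03 -4.e-04 -1.e+00] ft [-0.2 -0.7 -0.4] grip 0.07866602745363395 tool units [ 1.575  0.03  -0.003]
[[280.72750806 129.32209502]
 [280.50518314 128.27721997]
 [280.12488051 126.4900689 ]]
```

View pics/w5.png

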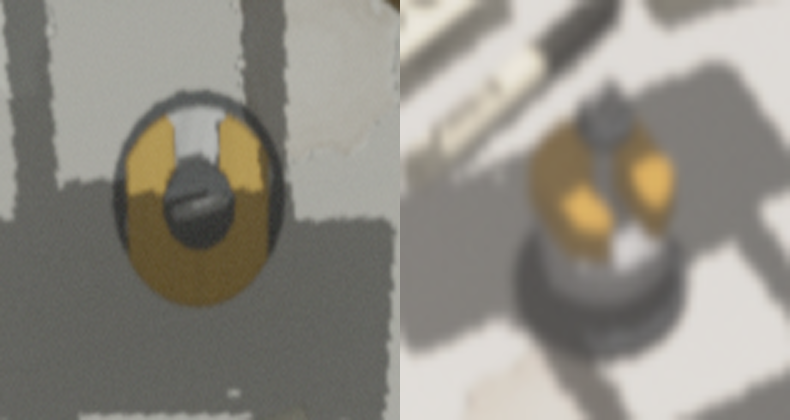

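The brass disc lies flat, centred on the cap ((199,208) against (199,205) in the crop). Its slot faces the robot and solid steel shows through it, so the slots are opposed. The gripper is clear, so I'll hand in.

```bash
python3 -c "
from rig import robot
print(robot.hand_in())"
```

```text
the job is handed in; nothing more can be done
None
```

I hung the middle-sized brass disc on top of the steel disc, flat and centred on the rod, and handed in at about 16 s; no verdict came back. The steel disc's slot actually faced away from the robot (yaw about -26°), contrary to the task text, so I slid the brass on from the far side with its slot facing the robot (yaw about 168°, roughly 14° off exactly opposite).

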